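Jack up the weighing stand by its lift lug and hold it

TASK

Jack up the front of the weighing stand so that a colleague can adjust its feet: first nest the loose brass riser cap squarely onto the jack's brass saddle and let go of it, then set the jack flat on the worktop with the capped saddle centred under the yellow-marked lift lug, the handle still up. Then pump the jack's red handle fully down in one stroke and finish while holding it down, so that the jack alone keeps the slab raised; never touch the stand or the balance yourself, and leave the vial and the check weight where they stand.

Things in the scene. Friction and masses are not known exactly. Their poses are not given: they have to be found in the camera images.
- stand: Fixed steel frame 170 x 180 mm, 89 mm high; origin on the worktop straight below the lift pad; x points from there to the stand (away from the robot), whose frame begins at x = 45 mm. On it a stone slab (x = 40 to 220, 200 mm wide, z 89 to 111 mm) with a white balance (to 152 mm). The lift lug, a steel tab 34 mm wide, sticks out to x = -21 mm; below it all is free.
- lift_pad (a point): Centre of the underside of the lift pad, a black rubber disc 32 mm across under the lug, 86 mm above the worktop at rest; straight above it the lug's top (z = 99 mm) bears a yellow disc 28 mm across with a black dot. Slab, balance and lug (2.2 kg) tilt as one about a rear hinge (stand frame x = 205, z = 89 mm) and fall back by their weight; a full stroke of the capped jack raises the pad by about 14 mm.
- riser_cap: Loose brass cap, 90 g, upright, open below; origin at the centre of its lower rim. Skirt 48 mm across, 22 mm high, straight (grip here), bore 40 mm across, 21 mm deep; above it a boss 36 mm across, 20 mm high, top chamfered; 42 mm high in all. Nested, its rim rests on the saddle's shoulder, its top 22 mm above the saddle's; side play 1.7 mm.
- cap_top (a point): Centre of the flat top of the riser cap (26 mm across), 42 mm above its origin.
- jack: Loose blue lever jack, 0.62 kg. Origin under its base plate, below the grip block; x points from block to saddle. Base plate 220 x 64 x 10 mm, x = -85 to 135 mm. Grip block: two upright cheeks, x = -21 to 21, z = 10 to 58, 36 mm over both in y: grip it across y. Handle between them, pivot at x = 0, z = 38, sloping up to -x. Saddle axis at x = 105 mm.
- saddle_top (a point): Centre of the top of the brass saddle, 54 mm above the jack's underside with the handle up (76 mm with the cap on). Outside shape like the riser cap: shoulder 48 mm across, its top at 34 mm; boss 36 mm across, 20 mm high. It rises straight up 60 mm per rad of handle, 24 mm in all: without the cap it cannot reach the pad.
- jack_handle (a joint): Jack handle, rad: 0 up (a spring returns it there), 0.40 fully down (stop; bar level). The push needed at the red end is 2 N to start and 9 to 12 N with the slab raised.
- handle_pad (a point): Centre of the top face of the red handle end (34 x 30 mm), where to press; 80 mm along the bar from the pivot (jack frame x = 0, z = 38 mm), 5 mm above the bar's middle line. At handle angle q, a = 0.40 - q: x = -80 cos a + 5 sin a, z = 38 + 80 sin a + 5 cos a mm in the jack frame.
- sample_vial: Bystander: glass vial 30 mm across, 60 mm high, with a white cap; origin at the bottom centre.
- check_weight: Bystander: steel check weight 24 mm across, 38 mm high; origin at the bottom centre.
Things that resemble listed ones, but are neither listed nor needed, are in the scene too. Several things look just like the riser_cap: the one meant starts nearest to the robot's base.

How it is judged:
By the outcome, as a careful person would: the job done as asked, in the order asked, and still so for the second after the job is handed in, while the arm keeps its last pose, push and grip.
It also fails if it takes over 53 s, if anything falls off the work surface, if the arm or the gripper's body presses on something with over 40 N, if the wrist force passes 120 N, or if a joint passes its speed limit or range.

ROBOT

A 7-joint arm with a two-finger parallel gripper is mounted at the origin on a cart in front of the work surface, level with it; the furniture and walls round the work are solid. World frame = base frame: x ahead of the robot, y to its left, z up, the work surface at z = 0. Lengths are in m, angles in rad, forces in N, time in s.
With the tool pointing down it reaches from about 0.425 to 0.875 m from the base axis. Payload 4.7 kg.
Tool frame: the origin (TCP) lies between the finger pads; the fingertips stand 14 mm ahead of it and the grasp point (between the pads) lies 5 mm behind it; z points along the fingers, y is the line along which they close (so a half turn about z gives the same grasp; the last joint's range is limited). The gripper opens to 87 mm and grips with 3 to 60 N. Pads are 19 mm wide; open, the fingers measure 117 mm over their backs; the gripper's body (75 mm by 190 mm) begins 51 mm behind the grasp point.
Start: joints at [-1.138, 0.321, -0.07, 1.45, 0.023, 1.371, -0.057], TCP at [0.264, 0.594, 0.237] pointing down, gripper open.
Joint ranges: [-2.86, 2.86], [-0.3, 2.09], [-1.38, 1.24], [0.06, 2.45], [-1.56, 4.7], [0.09, 2.05], [-2.69, 2.69]. Speed limits (rad/s): [2.57, 2.57, 3.14, 3.14, 3.14, 3.14, 3.14].

INTERFACE

Orientations are given as a rotation vector (axis times angle).
In Python, from bench import ctrl gives the robot as it stands.
- The arm moves only by the tool step_arm, never from a script. Its argument "commands" is a list of rows, each an object with "travel": the shift along the tool's x, y, z in m, a list of three; "turn": the turn, a rotation vector about the tool's x, y, z in degrees, a list of three. A call has 1 to 5 rows; each row is the pose to reach, as a shift and turn from the pose commanded when the call began, along the tool's axes at that moment; what a row does not reach only later rows make up. A row lasts 1/10 s, in which the tool goes at most 50 mm and 8.59 degrees, less where a joint would pass 70% of its speed; a pose out of reach is approached as far as the arm can. A call with a gripper value outside its range is refused whole. "gripper" is the opening, from 0 (shut) to 1 (fully open), set as the call begins (left out, the last holds). The fingers move at their own pace and stop on an object; "force" is the grip in N (left out, the last holds). Time passes only in rows, so rows that repeat a pose let the fingers close. It gives the time, the measured TCP pose, the force, the opening and the grip force at its end, in the units of the state.
- ctrl.get_state(): the state, without advancing time (a new reading comes with each control period).
- ctrl.get_image(name): name is "scene" or "top" or "wrist"; returns the picture (420x560x3 uint8, red, green, blue); there is no depth.
- ctrl.camera_model(name): a dict with "fx", "fy", "cx", "cy" (pixels), "R" (3x3) and "t" (3): a world point X has camera coordinates R X + t; the wrist camera has in their place "T_tool_cam" (4x4, takes a point from camera to tool coordinates, whose origin is the TCP and whose axes are the flange's). Camera axes: x right, y down, z forward; pixel columns grow to the right and rows downward; lengths in m; the calibration is good to about 2 mm. A picture is of the moment at which its call begins: read the wrist's pose just before it. camera_model takes no time and is no camera call.
- ctrl.close_job(): hands the job in; it is judged then, once.
The state is a dict: "time": time; "joint_positions": joint angles; "qd": joint speeds; "joint_torque": joint torques, N m; "position": TCP position; "tool_rot": TCP orientation; "ft_force": force on the tool from outside, world axes, zero at the start; "torque": the same for the moment, N m; "grip_width": opening from 0.0 (shut) to 1.0 (fully open); "grip_force": force on a finger pad.
Only numpy, scipy, OpenCV 4.12 (cv2) and the standard library are available. Lean on these libraries where they do the work, as an engineer would, in place of code of your own. Each camera call takes 0.05 s, during which the arm holds its last target. There are 200 camera calls.

## Working session

There is one attempt and no reset: what is moved stays moved. The work goes in short steps, Python scripts to look and compute and a tool call to move; the robot and the scene stay as the last step left them, time stands still between calls to the robot, and variables do not carry over. Pictures are saved under pics/ and viewed, at most 10 in all, crops included, and the job is handed in when it is done.

Besides the shell and the picture viewer there is one more tool, called after "Emit:" as name(argument=value, ...), one argument or row to a line, values as JSON. step_arm: Moves the arm, as the interface text tells. Its arguments: {"type":"object","properties":{"commands":{"type":"array"},"gripper":{"type":"number"},"force":{"type":"number"}},"required":["commands"]}

```bash
mkdir -p pics; ls; cat > h.py <<'E'
import numpy as np, cv2
from scipy.spatial.transform import Rotation as Ro
from bench import ctrl
def cam(name, st=None):
    m=ctrl.camera_model(name)
    K=np.array([[m['fx'],0,m['cx']],[0,m['fy'],m['cy']],[0,0,1.]])
    if 'T_tool_cam' in m:
        T=np.eye(4);T[:3,:3]=Ro.from_rotvec(st['tool_rot']).as_matrix();T[:3,3]=st['position']
        W=T@np.array(m['T_tool_cam']);R=W[:3,:3].T;t=-R@W[:3,3]
    else: R=np.array(m['R']);t=np.array(m['t'])
    return K,R,t
def ray(c,uv):
    K,R,t=c;d=R.T@np.linalg.inv(K)@np.array([uv[0],uv[1],1.]);return -R.T@t,d/np.linalg.norm(d)
def onz(c,uv,z):
    o,d=ray(c,uv);return o+d*(z-o[2])/d[2]
def proj(c,X):
    K,R,t=c;p=K@(R@np.array(X,float)+t);return p[:2]/p[2]
def tri(obs):
    A=np.zeros((3,3));b=np.zeros(3);rs=[ray(c,uv) for c,uv in obs]
    for o,d in rs:
        P=np.eye(3)-np.outer(d,d);A+=P;b+=P@o
    X=np.linalg.solve(A,b);return X,[np.linalg.norm((np.eye(3)-np.outer(d,d))@(X-o)) for o,d in rs]
E
cat > a.py <<'E'
from h import *
st=ctrl.get_state();print({k:np.round(v,3) for k,v in st.items()})
ims=[]
for n in ("scene","top","wrist"):
    im=ctrl.get_image(n)[:,:,::-1];cv2.imwrite(f'pics/{n}0.png',im);ims.append(im)
    c=cam(n,st);print(n,'pos',-c[1].T@c[2],'fwd',c[1][2],c[0][0,0])
E
python3 a.py
```

```text
pics
{'time': np.float64(0.0), 'joint_positions': array([-1.138,  0.322, -0.07 ,  1.452,  0.023,  1.371, -0.057]), 'qd': array([-0.002,  0.002, -0.002, -0.001, -0.   ,  0.   ,  0.001]), 'joint_torque': array([-1.0000e-03, -4.9129e+01, -4.0500e-01, -3.1253e+01, -6.4000e-02,
        4.4000e-02,  0.0000e+00]), 'position': array([0.264, 0.593, 0.235]), 'tool_rot': array([-6.530e-01, -3.073e+00,  3.000e-03]), 'ft_force': array([ 0.615,  0.561, -0.277]), 'torque': array([-0.015,  0.018, -0.009]), 'grip_force': np.float64(0.0), 'grip_width': np.float64(1.0)}
scene pos [ 0.01126422 -0.00571374  0.58758325] fwd [ 0.6376258  -0.49986194 -0.58614963] 484.7251957688588
top pos [ 0.45827612 -0.44729865  0.9248386 ] fwd [ 0.13238997 -0.00420976 -0.99118877] 397.254874263869
wrist pos [0.20265392 0.62074079 0.38459987] fwd [ 0.22322512 -0.10055726 -0.96956629] 292.17752891075276
```

View pics/scene0.png

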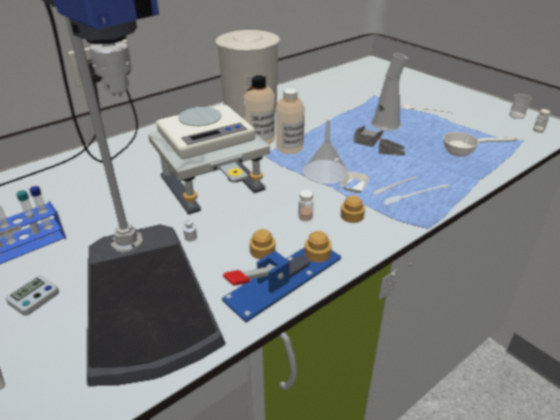

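View pics/top0.png

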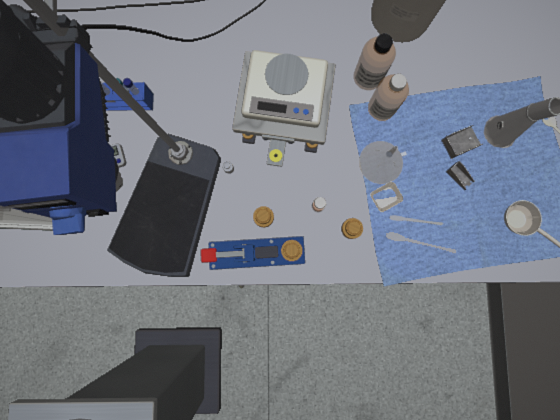

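Scene picture: the jack at (285,275) with its red end at (236,277) and saddle at (318,245), and brass pieces at (262,242) and (352,208). The stand is at (210,150) with the yellow mark at (235,172), the vial at (306,205) and the weight at (190,230). The top view shows the same: brass at (263,216), (352,228) and the saddle (291,250), the lug disc at (276,156), the red end at (208,256).

```bash
cat > b.py <<'E'
from h import *
def blobs(im,lo,hi,amin=25):
    h=cv2.cvtColor(im,cv2.COLOR_BGR2HSV);m=cv2.inRange(h,np.array(lo),np.array(hi))
    n,l,s,c=cv2.connectedComponentsWithStats(m)
    return [(c[i].round(1),s[i].tolist()) for i in range(1,n) if s[i][4]>=amin]
if __name__=='__main__':
    for n in ('scene','top'):
        im=cv2.imread(f'pics/{n}0.png');c=cam(n)
        for nm,lo,hi in (('brass',(8,130,80),(22,255,255)),('yellow',(23,130,130),(33,255,255)),('red',(0,190,120),(6,255,255))):
            for b in blobs(im,lo,hi): print(n,nm,b, 'z.03',onz(c,b[0],.03).round(3),'z.099',onz(c,b[0],.099).round(3))
        for i,(x0,y0) in enumerate([(200,170)] if n=='scene' else [(190,140)]):
            cv2.imwrite(f'pics/{n}_crop.png',cv2.resize(im[y0:y0+150,x0:x0+200],None,fx=4,fy=4,interpolation=cv2.INTER_CUBIC))
E
python3 b.py
```

```text
scene brass (array([255.3, 176.9]), [251, 174, 10, 6, 34]) z.03 [ 0.729 -0.516  0.03 ] z.099 [ 0.641 -0.453  0.099]
scene brass (array([189.6, 197.3]), [184, 195, 12, 5, 39]) z.03 [ 0.752 -0.368  0.03 ] z.099 [ 0.66  -0.323  0.099]
scene brass (array([352.5, 209.4]), [342, 197, 22, 25, 402]) z.03 [ 0.515 -0.592  0.03 ] z.099 [ 0.453 -0.52   0.099]
scene brass (array([261.5, 243.6]), [251, 231, 23, 27, 462]) z.03 [ 0.545 -0.393  0.03 ] z.099 [ 0.479 -0.345  0.099]
scene brass (array([317.5, 246.8]), [306, 232, 24, 29, 549]) z.03 [ 0.476 -0.464  0.03 ] z.099 [ 0.418 -0.407  0.099]
scene yellow (array([234.9, 171.7]), [229, 169, 13, 7, 66]) z.03 [ 0.775 -0.495  0.03 ] z.099 [ 0.68  -0.434  0.099]
scene red (array([236.1, 277.3]), [225, 272, 23, 12, 175]) z.03 [ 0.504 -0.309  0.03 ] z.099 [ 0.443 -0.272  0.099]
top brass (array([247.5, 136.3]), [243, 134, 10, 5, 26]) z.03 [ 0.741 -0.369  0.03 ] z.099 [ 0.72  -0.375  0.099]
top brass (array([311.3, 145.2]), [307, 143, 10, 5, 28]) z.03 [ 0.719 -0.517  0.03 ] z.099 [ 0.699 -0.511  0.099]
top brass (array([263.3, 216.5]), [254, 207, 19, 20, 289]) z.03 [ 0.553 -0.405  0.03 ] z.099 [ 0.546 -0.408  0.099]
top brass (array([351.8, 228.1]), [342, 219, 20, 19, 301]) z.03 [ 0.525 -0.604  0.03 ] z.099 [ 0.52  -0.592  0.099]
top brass (array([291.4, 250.3]), [282, 241, 20, 20, 308]) z.03 [ 0.477 -0.467  0.03 ] z.099 [ 0.475 -0.466  0.099]
top yellow (array([275.3, 155.2]), [270, 150, 12, 11, 96]) z.03 [ 0.696 -0.433  0.03 ] z.099 [ 0.677 -0.434  0.099]
top red (array([209.1, 255. ]), [202, 249, 14, 13, 84]) z.03 [ 0.468 -0.283  0.03 ] z.099 [ 0.467 -0.296  0.099]
```

View pics/top_crop.png

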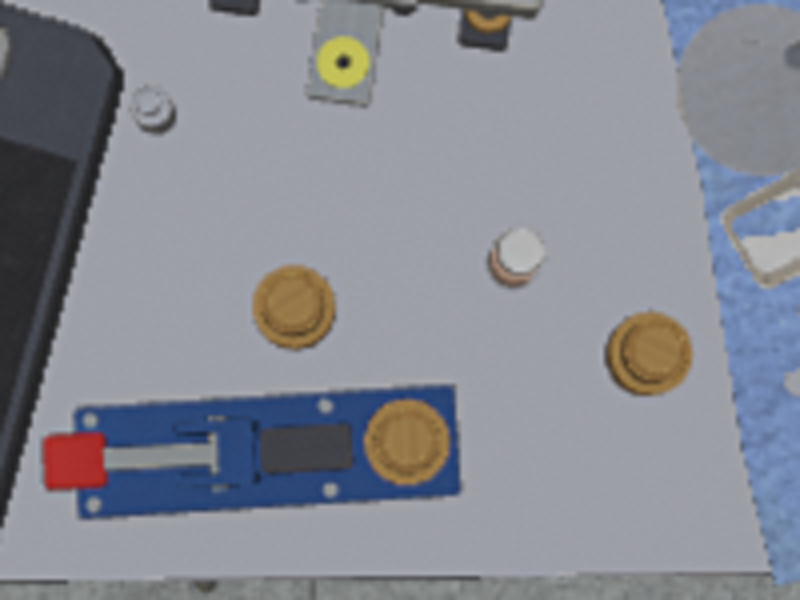

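View pics/scene_crop.png

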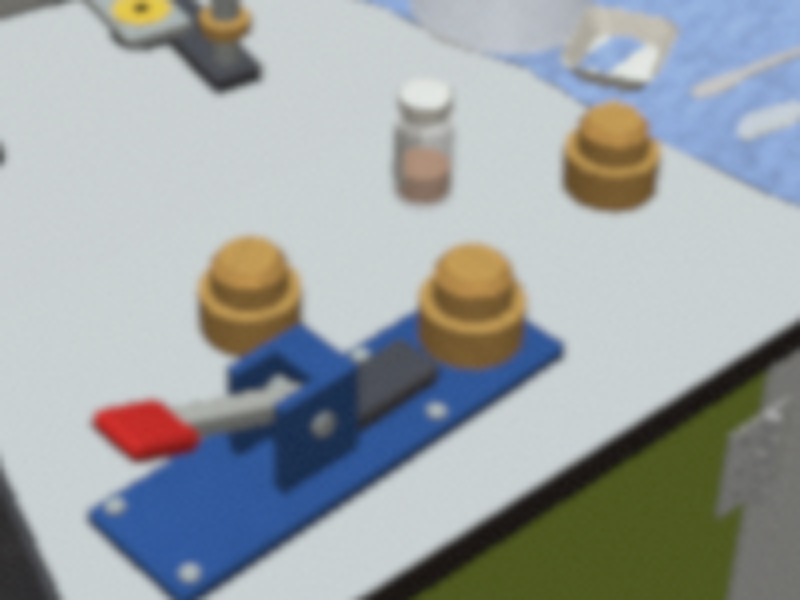

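```bash
cat > c.py <<'E'
from h import *
S=cam('scene');T=cam('top')
def t(a,b,nm):
    X,e=tri([(S,a),(T,b)]);print(nm,X.round(4),np.round(e,4))
t((234.9,171.7),(275.3,155.2),'yellow')
t((261.5,235),(263.3,215.5),'A top?')
t((125,238),(180,150),'pole base');t((80,20),(90,60),'pole top?')
# epipolar of scene pixels in top
for uv in ((155,15),(130,93),(120,28),(60,8)):
    print(uv,[tuple(proj(T,(lambda o,d:o+d*s)(*ray(S,uv))).round().astype(int))+(tuple((lambda o,d:o+d*s)(*ray(S,uv)).round(2)),) for s in (.2,.3,.4,.5,.6,.7,.8)])
im=[cv2.imread(f'pics/{n}0.png') for n in ('wrist','scene','top')]
a=cv2.resize(im[1][0:150,0:200],None,fx=2.66,fy=2.66);b=cv2.resize(im[2][0:300,0:230],None,fx=1.33,fy=1.33)
H=np.zeros((600,800,3),np.uint8);H[:399,:532]=a;H[200:599,494:800]=b
w=cv2.resize(im[0],(266,200));H[400:600,:266]=w
cv2.imwrite('pics/mix.png',H)
E
python3 c.py
```

```text
yellow [ 0.6776 -0.4334  0.1003] [0.0009 0.0009]
A top? [ 0.5561 -0.4038  0.0369] [0.0017 0.0017]
pole base [ 0.7107 -0.2114  0.0311] [0.0016 0.0016]
pole top? [ 0.7145 -0.2083  0.42  ] [0.0172 0.0172]
(155, 15) [(np.int64(-129), np.int64(578), (np.float64(0.19), np.float64(-0.09), np.float64(0.54))), (np.int64(-49), np.int64(455), (np.float64(0.28), np.float64(-0.13), np.float64(0.52))), (np.int64(18), np.int64(353), (np.float64(0.36), np.float64(-0.17), np.float64(0.49))), (np.int64(74), np.int64(267), (np.float64(0.45), np.float64(-0.21), np.float64(0.47))), (np.int64(122), np.int64(194), (np.float64(0.54), np.float64(-0.25), np.float64(0.44))), (np.int64(164), np.int64(130), (np.float64(0.63), np.float64(-0.29), np.float64(0.42))), (np.int64(200), np.int64(75), (np.float64(0.72), np.float64(-0.33), np.float64(0.4)))]
(130, 93) [(np.int64(-119), np.int64(559), (np.float64(0.19), np.float64(-0.07), np.float64(0.51))), (np.int64(-42), np.int64(441), (np.float64(0.27), np.float64(-0.1), np.float64(0.48))), (np.int64(19), np.int64(347), (np.float64(0.36), np.float64(-0.14), np.float64
[... 919 characters left out ...]
), np.int64(68), (np.float64(0.73), np.float64(-0.28), np.float64(0.38)))]
(60, 8) [(np.int64(-168), np.int64(568), (np.float64(0.2), np.float64(-0.06), np.float64(0.54))), (np.int64(-101), np.int64(439), (np.float64(0.29), np.float64(-0.08), np.float64(0.52))), (np.int64(-45), np.int64(331), (np.float64(0.39), np.float64(-0.11), np.float64(0.5))), (np.int64(3), np.int64(240), (np.float64(0.48), np.float64(-0.14), np.float64(0.48))), (np.int64(44), np.int64(162), (np.float64(0.58), np.float64(-0.16), np.float64(0.46))), (np.int64(79), np.int64(94), (np.float64(0.67), np.float64(-0.19), np.float64(0.44))), (np.int64(110), np.int64(35), (np.float64(0.76), np.float64(-0.21), np.float64(0.42)))]
```

View pics/mix.png

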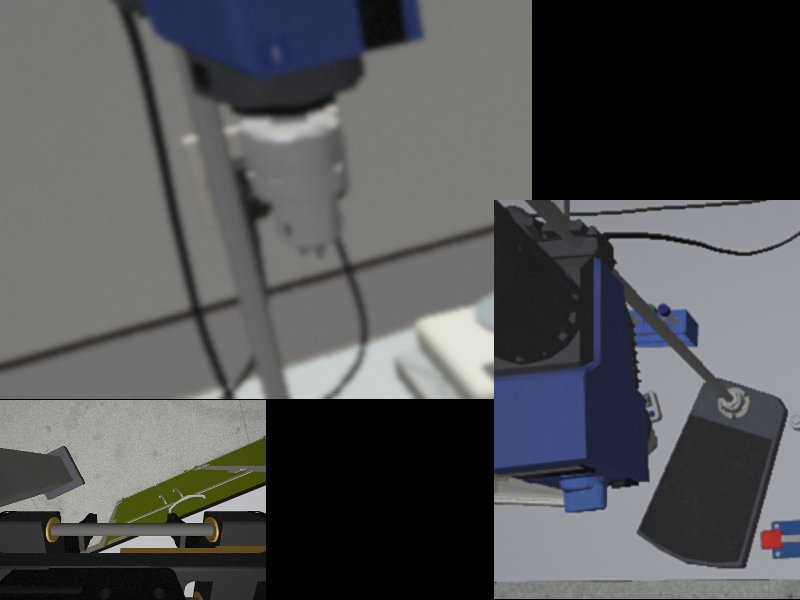

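The crops confirm the target. Brass candidates in the top view: A (263,216) and B (352,228) are loose caps, and (291,250) is the saddle fixed on the blue jack. A is about 0.69 m from the base and B about 0.80 m, so **A is the riser cap**. A blue stirrer hangs over (0.55..0.7, > -0.25, z > 0.33), so I'll sweep past it retracted.

Emit:
step_arm(
  commands=[
    {"travel": [0,-0.04,0],"turn": [0,0,-8]},
    {"travel": [0,-0.08,0],"turn": [0,0,-16]},
    {"travel": [0,-0.12,0],"turn": [0,0,-24]},
    {"travel": [0,-0.16,0],"turn": [0,0,-32]},
    {"travel": [0,-0.19,0],"turn": [0,0,-40]},
  ],
  gripper=1,
)

```text
time: 0.65
position: [0.1862, 0.418, 0.2362]
tool_rot: [0.446, -3.109, 0.001]
ft_force: [0.1, -1.0, 1.1]
grip_width: 1.003
grip_force: 0.0
```

Emit:
step_arm(
  commands=[
    {"travel": [0,0,0],"turn": [0,0,-8]},
    {"travel": [0,0,0],"turn": [0,0,-16]},
    {"travel": [0,0,0],"turn": [0,0,-24]},
    {"travel": [0,0,0],"turn": [0,0,-32]},
    {"travel": [0,0,0],"turn": [0,0,-40]},
  ],
)

```text
time: 1.15
position: [0.187, 0.42, 0.2364]
tool_rot: [1.483, -2.769, 0.0]
ft_force: [-0.6, 0.9, 0.1]
grip_width: 1.003
grip_force: 0.0
```

Emit:
step_arm(
  commands=[
    {"travel": [0,0,0],"turn": [0,0,-8]},
    {"travel": [0,0,0],"turn": [0,0,-10]},
  ],
)

```text
time: 1.35
position: [0.187, 0.42, 0.2364]
tool_rot: [1.716, -2.631, 0.0]
ft_force: [0.0, 0.1, 1.0]
grip_width: 1.004
grip_force: 0.0
```

Emit:
step_arm(
  commands=[
    {"travel": [0.0025,-0.048,0],"turn": [0,0,6]},
    {"travel": [0.01,-0.0956,0],"turn": [0,0,12]},
    {"travel": [0.0225,-0.142,0],"turn": [0,0,18]},
    {"travel": [0.04,-0.187,0],"turn": [0,0,24]},
    {"travel": [0.0616,-0.23,0],"turn": [0,0,30]},
  ],
)

```text
time: 1.85
position: [0.3735, 0.269, 0.2364]
tool_rot: [-0.965, 2.99, 0.0]
ft_force: [0.2, 0.2, -0.1]
grip_width: 1.0
grip_force: 0.0
```

Emit:
step_arm(
  commands=[
    {"travel": [0.0025,-0.048,0],"turn": [0,0,6]},
    {"travel": [0.01,-0.0956,0],"turn": [0,0,12]},
    {"travel": [0.0225,-0.142,0],"turn": [0,0,18]},
    {"travel": [0.04,-0.187,0],"turn": [0,0,24]},
    {"travel": [0.0616,-0.23,0],"turn": [0,0,30]},
  ],
)

```text
time: 2.35
position: [0.4579, 0.0461, 0.2365]
tool_rot: [-0.158, 3.137, -0.0]
ft_force: [0.8, -0.0, 0.3]
grip_width: 0.998
grip_force: 0.0
```

Emit:
step_arm(
  commands=[
    {"travel": [0.0025,-0.048,0],"turn": [0,0,6]},
    {"travel": [0.01,-0.0956,0],"turn": [0,0,12]},
    {"travel": [0.0225,-0.142,0],"turn": [0,0,18]},
    {"travel": [0.04,-0.187,0],"turn": [0,0,24]},
    {"travel": [0.0616,-0.23,0],"turn": [0,0,30]},
  ],
)

```text
time: 2.85
position: [0.4197, -0.189, 0.2365]
tool_rot: [0.66, 3.071, -0.0]
ft_force: [0.8, 0.2, 0.5]
grip_width: 0.999
grip_force: 0.0
```

Emit:
step_arm(
  commands=[
    {"travel": [0.0025,-0.048,0],"turn": [0,0,6]},
    {"travel": [0.01,-0.0956,0],"turn": [0,0,12]},
  ],
)

```text
time: 3.05
position: [0.3713, -0.2721, 0.2365]
tool_rot: [0.977, 2.985, -0.0]
ft_force: [0.9, 0.6, -0.8]
grip_width: 0.999
grip_force: 0.0
```

Emit:
step_arm(
  commands=[
    {"travel": [-0.04,0,0],"turn": [0,0,0]},
    {"travel": [-0.08,0,0],"turn": [0,0,0]},
    {"travel": [-0.1,-0.02,0],"turn": [0,0,0]},
    {"travel": [-0.1,-0.02,0],"turn": [0,0,0]},
  ],
)

```text
time: 3.45
position: [0.4411, -0.3485, 0.236]
tool_rot: [-0.975, -2.985, 0.008]
ft_force: [0.1, -0.2, 0.3]
grip_width: 1.002
grip_force: 0.0
```

```bash
cat > w.py <<'E'
import sys;from h import *;import json
def shot(k):
    st=ctrl.get_state();im=ctrl.get_image('wrist')[:,:,::-1].copy();cv2.imwrite(f'pics/w{k}.png',im)
    json.dump({'position':list(map(float,st['position'])),'tool_rot':list(map(float,st['tool_rot']))},open(f'w{k}.json','w'));return im,st
if __name__=='__main__': shot(sys.argv[1])
E
python3 w.py 1
```

Emit:
step_arm(
  commands=[
    {"travel": [-0.04,0.02,0.02],"turn": [0,0,0]},
    {"travel": [-0.08,0.04,0.03],"turn": [0,0,0]},
    {"travel": [-0.1,0.05,0.03],"turn": [0,0,0]},
    {"travel": [-0.1,0.05,0.03],"turn": [0,0,0]},
  ],
)

```text
time: 3.9
position: [0.5547, -0.3609, 0.2049]
tool_rot: [-0.963, -2.989, -0.001]
ft_force: [0.1, -0.2, -0.4]
grip_width: 1.003
grip_force: 0.0
```

```bash
python3 w.py 2; python3 -c "
import cv2,numpy as np
a=cv2.imread('pics/w1.png');b=cv2.imread('pics/w2.png')
H=np.vstack([a,b]);cv2.imwrite('pics/w12.png',cv2.resize(np.hstack([a,b]),(800,300)))"
```

```text
(no output)
```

View pics/w12.png

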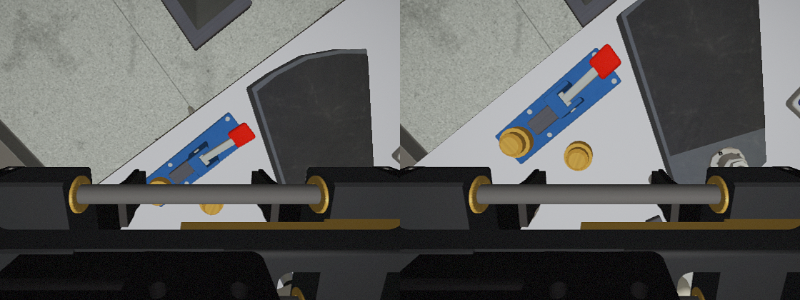

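View pair: the second picture shows the jack with its saddle at about (515,142)/800-wide and cap A at (578,156), with the red end at (605,60). The first is too far inward. I'll take one more view further out and crop it.

Emit:
step_arm(
  commands=[
    {"travel": [-0.03,-0.03,0],"turn": [0,0,0]},
    {"travel": [-0.06,-0.06,0],"turn": [0,0,0]},
    {"travel": [-0.06,-0.08,0],"turn": [0,0,0]},
    {"travel": [-0.06,-0.08,0],"turn": [0,0,0]},
  ],
)

```text
time: 4.35
position: [0.548, -0.4674, 0.2074]
tool_rot: [-0.982, -2.983, 0.003]
ft_force: [-0.4, -0.2, -0.1]
grip_width: 1.003
grip_force: 0.0
```

```bash
python3 w.py 3; cat > d.py <<'E'
from h import *; import json
from b import blobs
H=[]
for k in (2,3):
    st=json.load(open(f'w{k}.json'));c=cam('wrist',st);im=cv2.imread(f'pics/w{k}.png');print(k,st, 'cam',(-c[1].T@c[2]).round(3),c[1][2].round(2))
    for nm,lo,hi in (('brass',(8,130,80),(22,255,255)),('red',(0,190,120),(6,255,255)),('blue',(100,130,60),(125,255,255))):
        for b in blobs(im[:225],lo,hi): print(k,nm,b,onz(c,b[0],.03).round(3))
    p=[proj(c,X) for X in ((.555,-.404,.03),(.476,-.466,.04))];u=np.mean(p,0);print(np.round(p))
    x0,y0=int(max(0,u[0]-65)),int(max(0,u[1]-50));H.append(cv2.resize(im[y0:y0+100,x0:x0+130],(650,500),interpolation=cv2.INTER_CUBIC)[:300] if 0 else cv2.resize(im[y0:y0+100,x0:x0+130],(390,300),interpolation=cv2.INTER_CUBIC));print(x0,y0)
cv2.imwrite('pics/c23.png',np.hstack(H))
E
python3 d.py
```

```text
2 {'position': [0.5546507220722209, -0.36085897172763237, 0.20494057725236578], 'tool_rot': [-0.9634861681100667, -2.9885886259515786, -0.0012249120824013224]} cam [ 0.5   -0.322  0.354] [ 0.2  -0.14 -0.97]
2 brass (array([162.5, 198.3]), [139, 177, 48, 44, 1596]) [ 0.477 -0.465  0.03 ]
2 brass (array([249.5, 212.5]), [230, 197, 39, 28, 892]) [ 0.547 -0.396  0.03 ]
2 red (array([287.1,  85.8]), [266, 62, 43, 48, 1196]) [ 0.462 -0.283  0.03 ]
2 blue (array([229.6, 144.6]), [134, 67, 175, 158, 6052]) [ 0.474 -0.367  0.03 ]
[[248. 222.]
 [158. 200.]]
137 160
3 {'position': [0.5480144617277677, -0.4674048944226427, 0.20744422493853598], 'tool_rot': [-0.9822152037152275, -2.982617507132266, 0.0033889727846189714]} cam [ 0.494 -0.428  0.357] [ 0.2  -0.15 -0.97]
3 brass (array([239.8, 147.6]), [218, 126, 45, 44, 1531]) [ 0.476 -0.467  0.03 ]
3 brass (array([327.2, 169.6]), [307, 149, 41, 42, 1331]) [ 0.553 -0.403  0.03 ]
3 red (array([390.2,  16.3]), [366, 0, 50, 42, 1309]) [ 0.465 -0.269  0.03 ]
3 blue (array([309.7,  89. ]), [207, 7, 186, 177, 7386]) [ 0.473 -0.371  0.03 ]
[[328. 171.]
 [239. 147.]]
218 109
```

View pics/c23.png

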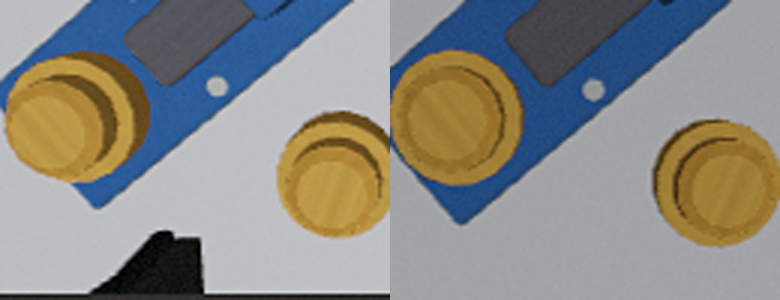

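Crop: on each brass part the flat top and shoulder ring are clearly separate. Saddle flat at about (237,148) and cap flat (330,171) in w3; (151,204) and (249,225) in w2. I'll fit those circles and triangulate.

```bash
cat > e.py <<'E'
from h import *; import json
def flat(im,seed,tol=9,r=14):
    x0,y0=int(seed[0])-r,int(seed[1])-r
    g=cv2.resize(im[y0:y0+2*r+1,x0:x0+2*r+1],None,fx=8,fy=8,interpolation=cv2.INTER_CUBIC)
    g=cv2.bilateralFilter(g,15,25,9)
    s=(int((seed[0]-x0+.5)*8),int((seed[1]-y0+.5)*8))
    m=np.zeros((g.shape[0]+2,g.shape[1]+2),np.uint8)
    cv2.floodFill(g.copy(),m,s,255,(tol,)*3,(tol,)*3,cv2.FLOODFILL_FIXED_RANGE|cv2.FLOODFILL_MASK_ONLY|(255<<8))
    m=cv2.morphologyEx(m[1:-1,1:-1],cv2.MORPH_OPEN,np.ones((25,25)))
    ct=max(cv2.findContours(m,0,2)[0],key=cv2.contourArea);h=cv2.convexHull(ct)
    e=cv2.fitEllipse(h);return (np.array(e[0])/8+[x0-.5+.0,y0-.5]),np.array(e[1])/8
C={k:cam('wrist',json.load(open(f'w{k}.json'))) for k in (2,3)};I={k:cv2.imread(f'pics/w{k}.png') for k in (2,3)}
if __name__=='__main__':
  for tol in (7,10,14,18):
    for nm,s in (('saddle',{2:(151,204),3:(237,148)}),('cap',{2:(249,225),3:(330,171)})):
        f={k:flat(I[k],s[k],tol) for k in (2,3)}
        X,e=tri([(C[k],f[k][0]) for k in (2,3)]);print(tol,nm,[(f[k][0].round(1),f[k][1].round(1)) for k in f],X.round(4),np.round(e,4))
E
python3 e.py
```

```text
7 saddle [(array([152.5, 203.6]), array([23.3, 25.8])), (array([239.7, 146.1]), array([16.8, 26.8]))] [ 0.4772 -0.4617  0.0649] [0.0001 0.0001]
7 cap [(array([249.5, 225.6]), array([ 9.2, 22.9])), (array([326.8, 170.5]), array([15. , 24.5]))] [ 0.5564 -0.4044  0.0314] [0.0031 0.0031]
10 saddle [(array([152.5, 203.7]), array([23.7, 26.9])), (array([236.8, 148.6]), array([25.5, 26.9]))] [ 0.4766 -0.4669  0.0542] [0. 0.]
10 cap [(array([247.4, 224.5]), array([22.7, 24.9])), (array([330.4, 172.1]), array([23.9, 24.9]))] [ 0.5551 -0.403   0.0419] [0.0001 0.0001]
14 saddle [(array([152.7, 203.9]), array([24.7, 28.3])), (array([237. , 148.7]), array([26.1, 27.5]))] [ 0.4769 -0.4668  0.0543] [0. 0.]
14 cap [(array([249.9, 224.7]), array([25.1, 30.2])), (array([330.7, 172. ]), array([24.6, 25.8]))] [ 0.5571 -0.4023  0.0364] [0.0009 0.0009]
18 saddle [(array([156.8, 203.7]), array([30.1, 36.8])), (array([237.5, 149. ]), array([26.5, 29.7]))] [ 0.4777 -0.4679  0.0445] [0.0008 0.0008]
18 cap [(array([249.2, 224.5]), array([29.3, 30.2])), (array([335.1, 171. ]), array([28.6, 35.4]))] [ 0.5549 -0.3992  0.0511] [0.0003 0.0003]
```

```bash
cat > p.py <<'E'
import sys;from h import *
# p.py x y z ang : tool-frame travel and turn (deg) from measured pose
def plan(x,y,z,a):
    st=ctrl.get_state();R=Ro.from_rotvec(st['tool_rot']).as_matrix();a=np.radians(a)
    d=R.T@(np.array([x,y,z])-st['position'])
    Rt=np.array([[np.cos(a),np.sin(a),0],[np.sin(a),-np.cos(a),0],[0,0,-1]])
    print('at',st['position'].round(4),'ang',np.degrees(np.arctan2(R[1,0],R[0,0])).round(2),'travel mm',(d*1e3).round(1),'turn',np.degrees(Ro.from_matrix(R.T@Rt).as_rotvec()).round(2),'F',np.round(st['ft_force'],1),'g',st['grip_width'],st['grip_force'],'t',st['time'])
if __name__=='__main__': plan(*map(float,sys.argv[1:]))
E
python3 p.py .5551 -.403 .08 160
```

```text
at [ 0.5502 -0.4649  0.2075] ang 143.71 travel mm [ 32.6  52.8 127.5] turn [ 1.000e-02 -2.000e-02 -1.629e+01] F [-0.5  1.1  0.4] g 0.9984953544860758 0.0 t 4.4
```

Emit:
step_arm(
  commands=[
    {"travel": [0.0163,0.0264,0.03],"turn": [0,0,-8.1]},
    {"travel": [0.0326,0.0528,0.06],"turn": [0,0,-16.3]},
    {"travel": [0.0326,0.0528,0.09],"turn": [0,0,-16.3]},
    {"travel": [0.0326,0.0528,0.12],"turn": [0,0,-16.3]},
    {"travel": [0.0326,0.0528,0.1275],"turn": [0,0,-16.3]},
  ],
)

```text
time: 4.9
position: [0.5572, -0.3968, 0.0763]
tool_rot: [-0.532, -3.092, -0.007]
ft_force: [-0.3, -0.1, 0.4]
grip_width: 1.001
grip_force: 0.0
```

Emit:
step_arm(
  commands=[
    {"travel": [0,0,0],"turn": [0,0,0]},
    {"travel": [0,0,0],"turn": [0,0,0]},
  ],
)

```text
time: 5.1
position: [0.5588, -0.4017, 0.0811]
tool_rot: [0.536, 3.093, -0.001]
ft_force: [0.5, -0.2, -0.5]
grip_width: 0.998
grip_force: 0.0
```

```bash
python3 p.py .5551 -.403 .017 160
```

```text
at [ 0.5588 -0.4017  0.0811] ang 160.33 travel mm [ 3.2 -2.5 64.1] turn [0.   0.14 0.33] F [ 0.5 -0.2 -0.5] g 0.9981953600126926 0.0 t 5.1
```

Emit:
step_arm(
  commands=[
    {"travel": [0.0032,-0.0025,0.02],"turn": [0,0,0]},
    {"travel": [0.0032,-0.0025,0.04],"turn": [0,0,0]},
    {"travel": [0.0032,-0.0025,0.055],"turn": [0,0,0]},
    {"travel": [0.0032,-0.0025,0.063],"turn": [0,0,0]},
    {"travel": [0.0032,-0.0025,0.063],"turn": [0,0,0]},
  ],
)

```text
time: 5.6
position: [0.554, -0.4026, 0.0156]
tool_rot: [-0.537, -3.095, -0.001]
ft_force: [-0.1, -0.9, -0.1]
grip_width: 1.001
grip_force: 0.0
```

```bash
python3 p.py .5551 -.403 .017 160
```

```text
at [ 0.554  -0.4026  0.0156] ang 160.31 travel mm [-1.2  0.  -1.4] turn [ 0.02 -0.05  0.31] F [-0.1 -0.9 -0.1] g 1.0007257037500195 0.0 t 5.6
```

Emit:
step_arm(
  commands=[
    {"travel": [0,0,0],"turn": [0,0,0]},
    {"travel": [0,0,0],"turn": [0,0,0]},
    {"travel": [0,0,0],"turn": [0,0,0]},
    {"travel": [0,0,0],"turn": [0,0,0]},
    {"travel": [0,0,0],"turn": [0,0,0]},
  ],
  gripper=0.3,
  force=15,
)

```text
time: 6.1
position: [0.5543, -0.403, 0.0163]
tool_rot: [0.537, 3.095, -0.0]
ft_force: [0.1, -0.5, 0.7]
grip_width: 0.631
grip_force: 0.0
```

```bash
python3 p.py .5551 -.403 .017 160
```

```text
at [ 0.5543 -0.403   0.0163] ang 160.31 travel mm [-0.8  0.2 -0.7] turn [0.   0.03 0.31] F [ 0.1 -0.5  0.7] g 0.6308633004782548 0.0 t 6.1
```

Fingers still closing; continue, then lift.

Emit:
step_arm(
  commands=[
    {"travel": [0,0,0],"turn": [0,0,0]},
    {"travel": [0,0,0],"turn": [0,0,0]},
    {"travel": [0,0,0],"turn": [0,0,0]},
    {"travel": [0,0,0],"turn": [0,0,0]},
  ],
)

```text
time: 6.5
position: [0.5542, -0.4029, 0.0162]
tool_rot: [0.537, 3.095, 0.0]
ft_force: [-0.8, 0.6, 1.3]
grip_width: 0.535
grip_force: 15.0
```

Emit:
step_arm(
  commands=[
    {"travel": [0,0,-0.02],"turn": [0,0,0]},
    {"travel": [0,0,-0.05],"turn": [0,0,0]},
    {"travel": [0,0,-0.085],"turn": [0,0,0]},
    {"travel": [0,0,-0.085],"turn": [0,0,0]},
    {"travel": [0,0,-0.085],"turn": [0,0,0]},
  ],
)

```text
time: 7.0
position: [0.5544, -0.4031, 0.1017]
tool_rot: [0.537, 3.094, -0.0]
ft_force: [-0.4, 0.4, -1.3]
grip_width: 0.53
grip_force: 15.0
```

```bash
python3 p.py .4766 -.4669 .1 160
```

```text
at [ 0.5544 -0.4031  0.1017] ang 160.31 travel mm [ 51.8 -86.2   1.6] turn [0.   0.08 0.31] F [-0.4  0.4 -1.3] g 0.5299278433999253 14.999869717285037 t 7.0
```

Emit:
step_arm(
  commands=[
    {"travel": [0.0226,-0.036,0],"turn": [0,0,0]},
    {"travel": [0.042,-0.07,0],"turn": [0,0,0]},
    {"travel": [0.0526,-0.0862,0],"turn": [0,0,0]},
    {"travel": [0.0526,-0.0862,0],"turn": [0,0,0]},
    {"travel": [0.0526,-0.0862,0],"turn": [0,0,0]},
  ],
)

```text
time: 7.5
position: [0.4758, -0.4654, 0.0999]
tool_rot: [-0.538, -3.095, -0.003]
ft_force: [0.9, -0.4, -1.5]
grip_width: 0.536
grip_force: 15.0
```

```bash
python3 p.py .4766 -.4669 .076 160
```

```text
at [ 0.4758 -0.4654  0.0999] ang 160.28 travel mm [-1.3 -1.2 23.9] turn [ 0.11 -0.05  0.28] F [ 0.9 -0.4 -1.5] g 0.5361514330872529 15.00015571131371 t 7.5
```

Emit:
step_arm(
  commands=[
    {"travel": [0,0,0.012],"turn": [0,0,0]},
    {"travel": [0,0,0.024],"turn": [0,0,0]},
    {"travel": [0,0,0.024],"turn": [0,0,0]},
    {"travel": [0,0,0.024],"turn": [0,0,0]},
  ],
)

```text
time: 7.9
position: [0.4758, -0.4654, 0.076]
tool_rot: [-0.535, -3.094, -0.001]
ft_force: [0.3, 0.2, -0.9]
grip_width: 0.538
grip_force: 15.0
```

```bash
python3 p.py .4766 -.4669 .0505 160
```

```text
at [ 0.4758 -0.4654  0.076 ] ang 160.37 travel mm [-1.3 -1.1 25.5] turn [ 0.03 -0.09  0.37] F [ 0.3  0.2 -0.9] g 0.5375443025619898 14.999888133024797 t 7.9
```

Emit:
step_arm(
  commands=[
    {"travel": [-0.0005,-0.0011,0],"turn": [0,0,0]},
    {"travel": [-0.0005,-0.0011,0.005],"turn": [0,0,0]},
    {"travel": [-0.0005,-0.0011,0.009],"turn": [0,0,0]},
    {"travel": [-0.0005,-0.0011,0.012],"turn": [0,0,0]},
    {"travel": [-0.0005,-0.0011,0.012],"turn": [0,0,0]},
  ],
)

```text
time: 8.4
position: [0.4754, -0.4672, 0.0644]
tool_rot: [-0.537, -3.094, -0.001]
ft_force: [0.3, 0.2, -1.8]
grip_width: 0.538
grip_force: 15.0
```

Emit:
step_arm(
  commands=[
    {"travel": [0,0,0.004],"turn": [0,0,0]},
    {"travel": [0,0,0.008],"turn": [0,0,0]},
    {"travel": [0,0,0.011],"turn": [0,0,0]},
    {"travel": [0,0,0.0135],"turn": [0,0,0]},
    {"travel": [0,0,0.0135],"turn": [0,0,0]},
  ],
)

```text
time: 8.9
position: [0.4754, -0.4673, 0.051]
tool_rot: [-0.537, -3.095, -0.001]
ft_force: [-0.0, 0.2, -1.0]
grip_width: 0.541
grip_force: 15.0
```

Emit:
step_arm(
  commands=[
    {"travel": [0,0,0.0005],"turn": [0,0,0]},
    {"travel": [0,0,0.001],"turn": [0,0,0]},
    {"travel": [0,0,0.001],"turn": [0,0,0]},
  ],
)

```text
time: 9.2
position: [0.4757, -0.4676, 0.0506]
tool_rot: [0.537, 3.095, 0.0]
ft_force: [-0.2, -0.1, -1.2]
grip_width: 0.539
grip_force: 15.0
```

Emit:
step_arm(
  commands=[
    {"travel": [0,0,0],"turn": [0,0,0]},
    {"travel": [0,0,0],"turn": [0,0,0]},
    {"travel": [0,0,0],"turn": [0,0,0]},
    {"travel": [0,0,0],"turn": [0,0,0]},
    {"travel": [0,0,0],"turn": [0,0,0]},
  ],
  gripper=0.85,
)

```text
time: 9.7
position: [0.4757, -0.4676, 0.0506]
tool_rot: [0.537, 3.095, -0.0]
ft_force: [-0.3, 0.3, 0.0]
grip_width: 0.83
grip_force: 0.0
```

Emit:
step_arm(
  commands=[
    {"travel": [0,0,-0.03],"turn": [0,0,0]},
    {"travel": [0,0,-0.07],"turn": [0,0,0]},
    {"travel": [0,0,-0.11],"turn": [0,0,0]},
    {"travel": [-0.03,0,-0.14],"turn": [0,0,0]},
    {"travel": [-0.06,0,-0.15],"turn": [0,0,0]},
  ],
  gripper=1,
)

```text
time: 10.2
position: [0.5334, -0.4896, 0.206]
tool_rot: [0.538, 3.089, -0.005]
ft_force: [-0.2, -1.7, 0.5]
grip_width: 1.0
grip_force: 0.0
```

Emit:
step_arm(
  commands=[
    {"travel": [-0.02,0.02,0],"turn": [0,0,8]},
    {"travel": [-0.03,0.05,0],"turn": [0,0,16]},
    {"travel": [-0.03,0.06,0],"turn": [0,0,16]},
    {"travel": [-0.03,0.06,0],"turn": [0,0,16]},
    {"travel": [-0.03,0.06,0],"turn": [0,0,16]},
  ],
)

```text
time: 10.7
position: [0.5793, -0.4424, 0.2007]
tool_rot: [-0.962, -2.99, 0.002]
ft_force: [0.5, 0.0, -0.6]
grip_width: 0.998
grip_force: 0.0
```

```bash
python3 w.py 4; cat > f.py <<'E'
from h import *; import json
from b import blobs
st=json.load(open('w4.json'));c=cam('wrist',st);im=cv2.imread('pics/w4.png');print(st)
for nm,lo,hi in (('brass',(8,130,80),(22,255,255)),('red',(0,190,120),(6,255,255)),('blue',(100,130,60),(125,255,255))):
    for b in blobs(im[:225],lo,hi): print(nm,b)
for X in ((.4766,-.4669,.076),(.4766,-.4669,.0)): print(proj(c,X).round(1))
cv2.imwrite('pics/w4c.png',cv2.resize(im[:225,60:460],(800,450),interpolation=cv2.INTER_CUBIC))
E
python3 f.py
```

```text
{'position': [0.5792884056265132, -0.44240192292719505, 0.20069934018515004], 'tool_rot': [-0.9617661689103059, -2.9902708700656677, 0.0016617020764599837]}
brass (array([198.6, 136.7]), [172, 112, 56, 50, 2152])
brass (array([145.3, 222.5]), [134, 220, 25, 5, 85])
red (array([348.4,   8.9]), [326, 0, 49, 27, 694])
blue (array([278.8,  78.3]), [193, 0, 168, 175, 7426])
[190.2 136.6]
[209.3 137.1]
```

View pics/w4c.png

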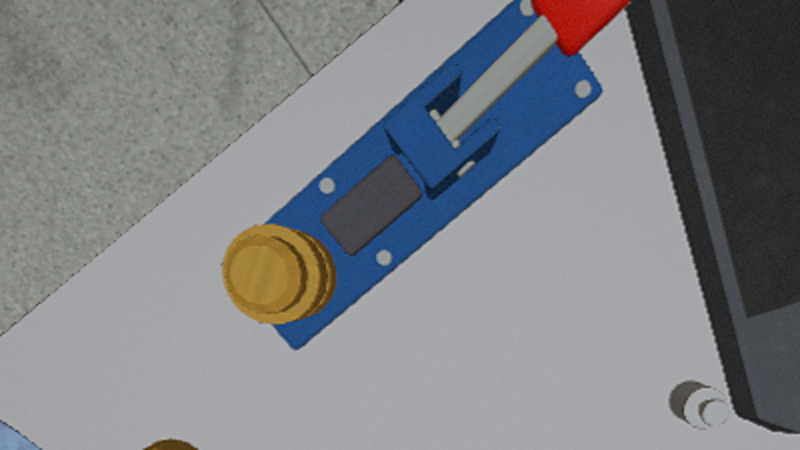

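The cap sits squarely, its flat top at (191,137) against a predicted (190,137). I get the jack's axis from the plate screws (crop (327,185), (383,258), (583,89), (528,6)) and the saddle.

```bash
cat > g.py <<'E'
from h import *; import json
c=cam('wrist',json.load(open('w4.json')))
im=cv2.imread('pics/w4.png')
W=[]
for s in ((327,185),(383,258),(583,89),(528,6)):
    u=np.array([s[0]/2+60-.25,s[1]/2-.25]);x,y=np.round(u).astype(int);y=max(y,5)
    g=im[y-5:y+6,x-5:x+6].astype(float);w=np.clip(g[:,:,2]-110,0,None);yy,xx=np.mgrid[y-5:y+6,x-5:x+6]
    v=np.array([(w*xx).sum()/w.sum(),(w*yy).sum()/w.sum()]);W.append(onz(c,v if s[1]>20 else u,.0105));print(u,v,W[-1].round(4))
m1=(W[0]+W[1])/2;m2=(W[2]+W[3])/2;S=np.array([.4766,-.4669,0])
for a,b in ((m2,m1),(m2,S),(m1,S)):
    d=(b-a)[:2];print(np.degrees(np.arctan2(d[1],d[0])).round(2),np.linalg.norm(d).round(4))
d=W[0]-W[3];e=W[1]-W[2];print([np.degrees(np.arctan2(v[1],v[0])).round(2) for v in (d,e)])
# plate edges: blue mask polygon
h=cv2.cvtColor(im,cv2.COLOR_BGR2HSV);m=cv2.inRange(h,(100,130,60),(125,255,255));m[222:]=0
ct=max(cv2.findContours(m,0,1)[0],key=cv2.contourArea)[:,0].astype(float)
P=np.array([onz(c,p,.01) for p in ct])[:,:2]
D=(S-m2)[:2];D/=np.linalg.norm(D);N=np.array([-D[1],D[0]]);q=(P-S[:2])@np.array([D,N]).T
for s in (1,-1):
    k=(abs(q[:,1]*s-.032)<.004)&(q[:,0]<-.02);f=np.polyfit(q[k,0],q[k,1],1);print('edge',s,k.sum(),np.degrees(f[0]).round(2),f[1].round(4))
print('end',q[:,0].max().round(4))
yaw=np.arctan2(D[1],D[0]);print('block',(S[:2]-.105*D).round(4))
E
python3 g.py
```

```text
[223.25  92.25] [222.87370466  92.21955959] [ 0.4499 -0.4233  0.0105]
[251.25 128.75] [251.56162362 128.37712177] [ 0.4983 -0.4207  0.0105]
[351.25  44.25] [351.07687296  44.03257329] [ 0.4912 -0.2852  0.0105]
[323.75   2.75] [324.80425056   3.04306488] [ 0.443  -0.2876  0.0105]
-87.04 0.1358
-86.99 0.1808
-86.82 0.045
[np.float64(-87.08), np.float64(-87.0)]
edge 1 125 0.06 0.0317
edge -1 124 -0.14 -0.0307
end 0.0285
block [ 0.4711 -0.362 ]
```

```bash
python3 p.py .4711 -.362 .13 93
```

```text
at [ 0.5788 -0.4431  0.2009] ang 144.24 travel mm [134.8   2.9  70.8] turn [-6.000e-02  4.000e-02  5.124e+01] F [-0.4 -0.7 -0.3] g 0.998970329686475 0.0 t 10.75
```

Emit:
step_arm(
  commands=[
    {"travel": [0.03,0.001,0],"turn": [0,0,8]},
    {"travel": [0.06,0.001,0],"turn": [0,0,16]},
    {"travel": [0.09,0.002,0.02],"turn": [0,0,24]},
    {"travel": [0.12,0.003,0.045],"turn": [0,0,32]},
    {"travel": [0.1348,0.003,0.07],"turn": [0,0,40]},
  ],
)

```text
time: 11.25
position: [0.4695, -0.3606, 0.1302]
tool_rot: [-1.938, -2.472, -0.003]
ft_force: [-0.3, 0.3, -1.1]
grip_width: 0.998
grip_force: 0.0
```

Emit:
step_arm(
  commands=[
    {"travel": [0,0,0],"turn": [0,0,8]},
    {"travel": [0,0,0],"turn": [0,0,11.2]},
    {"travel": [0,0,0],"turn": [0,0,11.2]},
    {"travel": [0,0,0],"turn": [0,0,11.2]},
  ],
)

```text
time: 11.65
position: [0.472, -0.3614, 0.1309]
tool_rot: [2.16, 2.28, 0.0]
ft_force: [-0.4, 0.5, 0.3]
grip_width: 1.003
grip_force: 0.0
```

```bash
python3 p.py .4711 -.362 .034 93
```

```text
at [ 0.472  -0.3614  0.1309] ang 93.11 travel mm [-0.5 -1.  96.9] turn [0.02 0.02 0.11] F [-0.4  0.5  0.3] g 1.0028070049001223 0.0 t 11.65
```

Emit:
step_arm(
  commands=[
    {"travel": [-0.0005,-0.001,0.03],"turn": [0,0,0]},
    {"travel": [-0.0005,-0.001,0.06],"turn": [0,0,0]},
    {"travel": [-0.0005,-0.001,0.085],"turn": [0,0,0]},
    {"travel": [-0.0005,-0.001,0.097],"turn": [0,0,0]},
    {"travel": [-0.0005,-0.001,0.097],"turn": [0,0,0]},
  ],
)

```text
time: 12.15
position: [0.4708, -0.3607, 0.0323]
tool_rot: [-2.159, -2.279, 0.001]
ft_force: [0.1, -0.2, -0.2]
grip_width: 0.999
grip_force: 0.0
```

Emit:
step_arm(
  commands=[
    {"travel": [-0.0005,0,0],"turn": [0,0,0]},
    {"travel": [0,0,0],"turn": [0,0,0]},
    {"travel": [0,0,0],"turn": [0,0,0]},
    {"travel": [0,0,0],"turn": [0,0,0]},
    {"travel": [0,0,0],"turn": [0,0,0]},
  ],
  gripper=0.2,
  force=45,
)

```text
time: 12.65
position: [0.4722, -0.3609, 0.034]
tool_rot: [2.16, 2.281, 0.001]
ft_force: [-0.0, -0.2, 0.2]
grip_width: 0.628
grip_force: 0.0
```

Emit:
step_arm(
  commands=[
    {"travel": [0,0,0],"turn": [0,0,0]},
    {"travel": [0,0,0],"turn": [0,0,0]},
    {"travel": [0,0,0],"turn": [0,0,0]},
    {"travel": [0,0,0],"turn": [0,0,0]},
    {"travel": [0,0,0],"turn": [0,0,0]},
  ],
)

```text
time: 13.15
position: [0.472, -0.3608, 0.0336]
tool_rot: [2.16, 2.281, 0.0]
ft_force: [-0.6, 0.9, 0.9]
grip_width: 0.41
grip_force: 45.0
```

```bash
python3 p.py .4711 -.362 .034 93
```

```text
at [ 0.472  -0.3608  0.0336] ang 93.11 travel mm [-1.1 -1.  -0.4] turn [ 0.01 -0.01  0.11] F [-0.6  0.9  0.9] g 0.4102934808367856 44.99935107305646 t 13.15
```

```bash
cat > k.py <<'E'
from h import *
S=cam('scene');T=cam('top')
for X,a,b in (((.5551,-.403,.0419),(262.4,232.9),(263,215.5)),((.4766,-.4669,.0542),(318,236),(291.7,249.7))):
    print('pred/obs scene',proj(S,X).round(1),a,'top',proj(T,X).round(1),b)
print('vial', tri([(S,(306.5,194.5)),(T,(319.7,202.4))])[0].round(3),'weight',tri([(S,(188.5,224)),(T,(228,166))])[0].round(3))
for p in ((218,158),(187,274),(109,250),(167,135)): print('base',p,onz(T,p,.02).round(3))
# precise yellow disc ellipse
for n,c in (('scene',S),('top',T)):
    im=cv2.imread(f'pics/{n}0.png');h=cv2.cvtColor(im,cv2.COLOR_BGR2HSV);m=cv2.inRange(h,(22,90,90),(35,255,255))
    ct=max(cv2.findContours(m,0,1)[0],key=cv2.contourArea);print(n,[np.round(v,1) for v in cv2.fitEllipse(cv2.convexHull(ct))])
    e=cv2.fitEllipse(cv2.convexHull(ct))[0];print(onz(c,e,.099).round(4))
E
python3 k.py
```

```text
pred/obs scene [262.4 233.4] (262.4, 232.9) top [262.3 215.2] (263, 215.5)
pred/obs scene [319.  235.3] (318, 236) top [291.4 250.2] (291.7, 249.7)
vial [ 0.581 -0.53   0.057] weight [ 0.672 -0.322  0.032]
base (218, 158) [ 0.693 -0.299  0.02 ]
base (187, 274) [ 0.426 -0.233  0.02 ]
base (109, 250) [ 0.482 -0.055  0.02 ]
base (167, 135) [ 0.749 -0.178  0.02 ]
scene [array([234.8, 171.7]), array([ 7.6, 13.7]), np.float64(86.2)]
[ 0.6801 -0.4338  0.099 ]
top [array([275.4, 155. ]), array([12.2, 12.5]), np.float64(104.0)]
[ 0.6777 -0.4342  0.099 ]
```

Emit:
step_arm(
  commands=[
    {"travel": [0,0,-0.005],"turn": [0,0,0]},
    {"travel": [0,0,-0.015],"turn": [0,0,0]},
    {"travel": [0,0,-0.03],"turn": [0,0,0]},
    {"travel": [0,0,-0.03],"turn": [0,0,0]},
    {"travel": [0,0,-0.03],"turn": [0,0,0]},
  ],
  force=60,
)

```text
time: 13.65
position: [0.4723, -0.361, 0.0642]
tool_rot: [2.159, 2.28, 0.001]
ft_force: [-0.2, 0.1, -7.3]
grip_width: 0.407
grip_force: 60.0
```

```bash
cat > m.py <<'E'
import sys
from h import *
k=sys.argv[1];st=ctrl.get_state();print(st['position'].round(4),st['tool_rot'].round(3),st['ft_force'].round(1),st['torque'].round(2))
for n in sys.argv[2:]:
    cv2.imwrite(f'pics/{n}{k}.png',ctrl.get_image(n)[:,:,::-1])
a=cv2.imread(f'pics/scene{k}.png')[120:320,150:400]
cv2.imwrite(f'pics/m{k}.png',cv2.resize(a,(750,600),interpolation=cv2.INTER_CUBIC))
E
python3 m.py 5 scene
```

```text
[ 0.4723 -0.361   0.0642] [2.159e+00 2.280e+00 1.000e-03] [-0.2  0.1 -7.3] [0.23 0.04 0.  ]
```

View pics/m5.png

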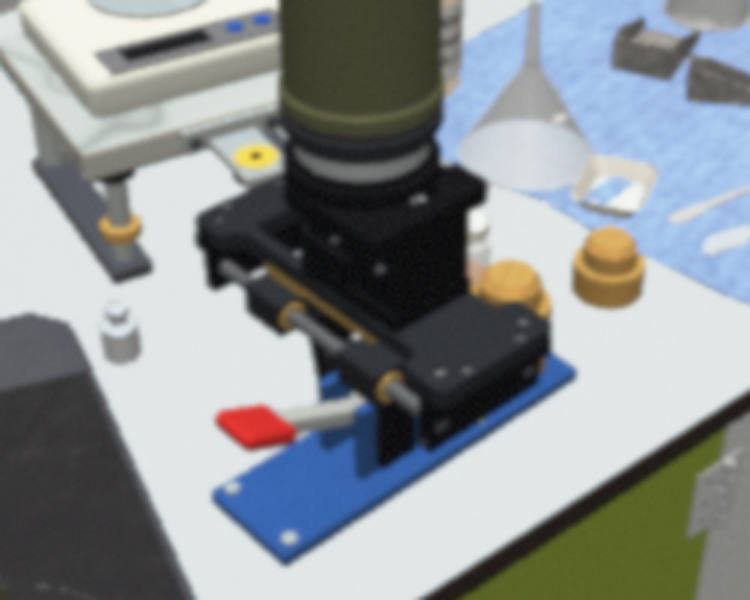

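The lift picture shows the jack held clear and level-looking, with the cap on at (512,285) and plate corners at (287,562), (214,496) and (575,375). I'll check tilt from these.

```bash
cat > n.py <<'E'
from h import *
S=cam('scene');a=np.radians(-86.9)
D=np.array([np.cos(a),np.sin(a),0]);N=np.array([-D[1],D[0],0]);o=np.array([.4723,-.361,0])-.001*D*0
for nm,x,y,obs in (('hr',-.085,-.032,(287,562)),('hl',-.085,.032,(214,496)),('fr',.135,-.032,(575,375))):
    for dz in (.0,.01):
        for l in (.02,.03,.04):
            print(nm,dz,l,proj(S,o+D*x+N*y+[0,0,dz+l]).round(1),(obs[0]/3+150-.3,obs[1]/3+120-.3))
E
python3 n.py; python3 p.py .4722 -.35 .064 171.4
```

```text
hr 0.0 0.02 [244.9 315.5] (245.36666666666667, 307.03333333333336)
hr 0.0 0.03 [244.6 311. ] (245.36666666666667, 307.03333333333336)
hr 0.0 0.04 [244.3 306.5] (245.36666666666667, 307.03333333333336)
hr 0.01 0.02 [244.6 311. ] (245.36666666666667, 307.03333333333336)
hr 0.01 0.03 [244.3 306.5] (245.36666666666667, 307.03333333333336)
hr 0.01 0.04 [244.  301.9] (245.36666666666667, 307.03333333333336)
hl 0.0 0.02 [219.9 292.8] (221.0333333333333, 285.03333333333336)
hl 0.0 0.03 [219.5 288.4] (221.0333333333333, 285.03333333333336)
hl 0.0 0.04 [219.  283.9] (221.0333333333333, 285.03333333333336)
hl 0.01 0.02 [219.5 288.4] (221.0333333333333, 285.03333333333336)
hl 0.01 0.03 [219.  283.9] (221.0333333333333, 285.03333333333336)
hl 0.01 0.04 [218.5 279.3] (221.0333333333333, 285.03333333333336)
fr 0.0 0.02 [342.1 251.4] (341.3666666666666, 244.7)
fr 0.0 0.03 [342.5 247.1] (341.3666666666666, 244.7)
fr 0.0 0.04 [342.9 242.7] (341.3666666666666, 244.7)
fr 0.01 0.02 [342.5 247.1] (341.3666666666666, 244.7)
fr 0.01 0.03 [342.9 242.7] (341.3666666666666, 244.7)
fr 0.01 0.04 [343.3 238.3] (341.3666666666666, 244.7)
at [ 0.4719 -0.3606  0.0636] ang 93.11 travel mm [10.6  0.8 -0.4] turn [ 3.000e-02 -1.000e-02 -7.829e+01] F [-0.2  0.1 -7.7] g 0.40502036043684037 59.99891641549766 t 13.7
```

Level within about 1°. Rotating in place at a gentle pace.

Emit:
step_arm(
  commands=[
    {"travel": [0.005,0,0],"turn": [0,0,-3]},
    {"travel": [0.01,0,0],"turn": [0,0,-9]},
    {"travel": [0.012,0,0],"turn": [0,0,-15]},
    {"travel": [0.012,0,0],"turn": [0,0,-21]},
    {"travel": [0.012,0,0],"turn": [0,0,-27]},
  ],
)

```text
time: 14.2
position: [0.4707, -0.3484, 0.0629]
tool_rot: [-1.561, -2.724, 0.0]
ft_force: [0.1, 0.5, -6.6]
grip_width: 0.409
grip_force: 60.0
```

Emit:
step_arm(
  commands=[
    {"travel": [0,0,0],"turn": [0,0,-6]},
    {"travel": [0,0,0],"turn": [0,0,-12]},
    {"travel": [0,0,0],"turn": [0,0,-18]},
    {"travel": [0,0,0],"turn": [0,0,-24]},
    {"travel": [0,0,0],"turn": [0,0,-30]},
  ],
)

```text
time: 14.7
position: [0.4704, -0.3487, 0.0628]
tool_rot: [-0.804, -3.035, -0.0]
ft_force: [-0.0, -0.6, -7.3]
grip_width: 0.411
grip_force: 60.0
```

Emit:
step_arm(
  commands=[
    {"travel": [0,0,0],"turn": [0,0,-6]},
    {"travel": [0,0,0],"turn": [0,0,-12]},
    {"travel": [0,0,0],"turn": [0,0,-18]},
    {"travel": [0,0,0],"turn": [0,0,-21.3]},
    {"travel": [0,0,0],"turn": [0,0,-21.3]},
  ],
)

```text
time: 15.2
position: [0.4705, -0.3488, 0.0629]
tool_rot: [-0.236, -3.131, -0.001]
ft_force: [-0.1, -0.5, -7.1]
grip_width: 0.408
grip_force: 60.0
```

```bash
python3 p.py .5 -.4065 .064 171.4
```

```text
at [ 0.4705 -0.3488  0.0629] ang 171.39 travel mm [-37.8 -52.6  -1.2] turn [ 0.02 -0.08 -0.01] F [-0.1 -0.5 -7.1] g 0.4082414029878337 59.99811029992998 t 15.2
```

Emit:
step_arm(
  commands=[
    {"travel": [-0.01,-0.014,0],"turn": [0,0,0]},
    {"travel": [-0.024,-0.034,0.005],"turn": [0,0,0]},
    {"travel": [-0.034,-0.048,0.012],"turn": [0,0,0]},
    {"travel": [-0.0378,-0.0526,0.018],"turn": [0,0,0]},
    {"travel": [-0.0378,-0.0526,0.018],"turn": [0,0,0]},
  ],
)

```text
time: 15.7
position: [0.4996, -0.4065, 0.0439]
tool_rot: [-0.238, -3.129, -0.001]
ft_force: [-0.3, -0.1, -6.5]
grip_width: 0.406
grip_force: 60.0
```

```bash
cat > q.py <<'E'
from h import *
from b import blobs
st=ctrl.get_state();print(st['position'].round(4),st['ft_force'].round(1))
C={n:cam(n) for n in ('scene','top')}
for n in C:
    im=ctrl.get_image(n)[:,:,::-1].copy();cv2.imwrite(f'pics/{n}6.png',im)
    for nm,lo,hi in (('brass',(8,130,80),(22,255,255)),('yellow',(23,130,130),(33,255,255)),('red',(0,190,120),(6,255,255))):
        for b in blobs(im,lo,hi): print(n,nm,b,onz(C[n],b[0],.08 if nm=='brass' else .099).round(4))
R=Ro.from_rotvec(st['tool_rot']).as_matrix();E=st['position']-.106*R[:,0];E[2]=.076+.012;print('exp cap top',E,[proj(C[n],E).round(1) for n in C])
H=[]
for n in C:
    u=proj(C[n],E).astype(int);H.append(cv2.resize(cv2.imread(f'pics/{n}6.png')[u[1]-37:u[1]+38,u[0]-25:u[0]+25],(400,600),interpolation=cv2.INTER_CUBIC));print(u-[25,37])
cv2.imwrite('pics/q6.png',np.hstack(H))
E
python3 q.py
```

```text
[ 0.4996 -0.4065  0.0439] [-0.3 -0.1 -6.5]
scene brass (array([255.6, 176.7]), [251, 174, 11, 6, 30]) [ 0.6652 -0.4714  0.08  ]
scene brass (array([251.4, 197.8]), [245, 194, 14, 9, 57]) [ 0.6121 -0.4223  0.08  ]
scene brass (array([352.2, 209.4]), [342, 197, 21, 24, 405]) [ 0.4702 -0.5391  0.08  ]
scene brass (array([269.8, 222.5]), [263, 220, 14, 6, 29]) [ 0.5326 -0.403   0.08  ]
scene yellow (array([234.9, 171.7]), [229, 169, 12, 6, 56]) [ 0.6802 -0.434   0.099 ]
scene red (array([305.9, 256. ]), [296, 252, 21, 9, 124]) [ 0.4138 -0.3795  0.099 ]
top brass (array([247.5, 136.3]), [243, 134, 10, 5, 26]) [ 0.7256 -0.373   0.08  ]
top brass (array([311.3, 145.2]), [307, 143, 10, 5, 28]) [ 0.7042 -0.5128  0.08  ]
top brass (array([272.3, 191.6]), [263, 182, 18, 22, 264]) [ 0.6019 -0.4267  0.08  ]
top brass (array([351.8, 228.1]), [342, 219, 21, 19, 304]) [ 0.5215 -0.5956  0.08  ]
top yellow (array([275.4, 155.2]), [270, 150, 12, 11, 95]) [ 0.6774 -0.4343  0.099 ]
top red (array([257.9, 273.8]), [251, 267, 14, 14, 66]) [ 0.4282 -0.3966  0.099 ]
exp cap top [ 0.60440405 -0.42250096  0.088     ] [array([253.8, 196. ]), array([270.2, 189.9])]
[228 159]
[245 152]
```

```bash
cat > r.py <<'E'
from h import *
from e import flat
T=cam('top');im=cv2.imread('pics/top6.png')
for tol in (8,10,12,15,18):
    f,ax=flat(im,(270.5,189.5),tol,9);print(tol,f.round(1),ax.round(1),onz(T,f,.086).round(4))
red=onz(T,(257.9,273.8),.084);print('red',red.round(4))
h=cv2.cvtColor(im,cv2.COLOR_BGR2HSV);m=cv2.inRange(h,(8,110,60),(24,255,255))
for r in range(178,208): 
    x=np.flatnonzero(m[r,250:295]);print(r,(x.min()+250,x.max()+250,int(im[r,270,2])) if len(x) else '',end=' ')
E
python3 r.py
```

```text
8 [270.3 190. ] [10.4 13.1] [ 0.6045 -0.4225  0.086 ]
10 [269.9 189.7] [11.5 13. ] [ 0.6051 -0.4217  0.086 ]
12 [269.7 189.3] [12.3 13.9] [ 0.6059 -0.4212  0.086 ]
15 [269.4 188.5] [13.3 15.8] [ 0.6077 -0.4207  0.086 ]
18 [269.6 188.6] [13.8 16. ] [ 0.6076 -0.4211  0.086 ]
red [ 0.4276 -0.3957  0.084 ]
178  179  180  181  182 (np.int64(267), np.int64(272), 158) 183 (np.int64(265), np.int64(275), 153) 184 (np.int64(264), np.int64(277), 158) 185 (np.int64(262), np.int64(278), 161) 186 (np.int64(262), np.int64(279), 162) 187 (np.int64(263), np.int64(279), 163) 188 (np.int64(263), np.int64(279), 164) 189 (np.int64(264), np.int64(280), 165) 190 (np.int64(265), np.int64(280), 164) 191 (np.int64(265), np.int64(280), 160) 192 (np.int64(265), np.int64(280), 157) 193 (np.int64(265), np.int64(280), 156) 194 (np.int64(265), np.int64(280), 157) 195 (np.int64(265), np.int64(280), 158) 196 (np.int64(266), np.int64(280), 139) 197 (np.int64(267), np.int64(280), 139) 198 (np.int64(268), np.int64(279), 128) 199 (np.int64(269), np.int64(279), 111) 200 (np.int64(269), np.int64(278), 154) 201 (np.int64(270), np.int64(277), 121) 202 (np.int64(271), np.int64(276), 70) 203 (np.int64(272), np.int64(275), 57) 204 (np.int64(272), np.int64(272), 62) 205  206  207
```

Cap top at (0.6045,-0.4225) as expected. It needs about 74 mm along the jack axis to the lug, so I lower first, then slide in 3 mm above the table.

Emit:
step_arm(
  commands=[
    {"travel": [0,0,0.004],"turn": [0,0,0]},
    {"travel": [0,0,0.0075],"turn": [0,0,0]},
    {"travel": [0,0,0.0075],"turn": [0,0,0]},
    {"travel": [0,0,0.0075],"turn": [0,0,0]},
  ],
)

```text
time: 16.2
position: [0.5007, -0.4062, 0.038]
tool_rot: [-0.235, -3.133, -0.001]
ft_force: [-0.3, -0.1, -6.8]
grip_width: 0.406
grip_force: 60.0
```

```bash
python3 p.py .5727 -.4183 .0366 171.4
```

```text
at [ 0.5007 -0.4062  0.038 ] ang 171.42 travel mm [-73.   -1.2   1.4] turn [ 0.02 -0.    0.02] F [-0.3 -0.1 -6.8] g 0.4064102176173386 59.998881071805954 t 16.2
```

Emit:
step_arm(
  commands=[
    {"travel": [-0.008,-0.001,0.0014],"turn": [0,0,0]},
    {"travel": [-0.02,-0.001,0.0014],"turn": [0,0,0]},
    {"travel": [-0.035,-0.001,0.0014],"turn": [0,0,0]},
    {"travel": [-0.05,-0.001,0.0014],"turn": [0,0,0]},
    {"travel": [-0.06,-0.001,0.0014],"turn": [0,0,0]},
  ],
)

```text
time: 16.7
position: [0.5627, -0.4161, 0.0366]
tool_rot: [0.232, 3.131, -0.0]
ft_force: [0.4, -0.8, -7.7]
grip_width: 0.412
grip_force: 60.0
```

Emit:
step_arm(
  commands=[
    {"travel": [-0.007,0,0],"turn": [0,0,0]},
    {"travel": [-0.012,0,0],"turn": [0,0,0]},
    {"travel": [-0.013,0,0],"turn": [0,0,0]},
    {"travel": [-0.013,0,0],"turn": [0,0,0]},
    {"travel": [-0.013,0,0],"turn": [0,0,0]},
  ],
)

```text
time: 17.2
position: [0.5721, -0.4187, 0.0366]
tool_rot: [-0.237, -3.132, -0.0]
ft_force: [0.0, 0.9, -7.4]
grip_width: 0.406
grip_force: 60.0
```

```bash
python3 p.py .5727 -.4183 .0336 171.4
```

```text
at [ 0.5721 -0.4187  0.0366] ang 171.36 travel mm [-0.6  0.4  3. ] turn [ 0.01 -0.03 -0.04] F [ 0.   0.9 -7.4] g 0.4059683659519865 59.999012779444456 t 17.2
```

Now lower to contact.

Emit:
step_arm(
  commands=[
    {"travel": [-0.0006,0.0004,0.001],"turn": [0,0,0]},
    {"travel": [-0.0006,0.0004,0.002],"turn": [0,0,0]},
    {"travel": [-0.0006,0.0004,0.003],"turn": [0,0,0]},
    {"travel": [-0.0006,0.0004,0.003],"turn": [0,0,0]},
    {"travel": [-0.0006,0.0004,0.003],"turn": [0,0,0]},
  ],
)

```text
time: 17.7
position: [0.5735, -0.4181, 0.0338]
tool_rot: [0.235, 3.133, 0.0]
ft_force: [-0.7, 0.2, -5.5]
grip_width: 0.409
grip_force: 60.0
```

Emit:
step_arm(
  commands=[
    {"travel": [0,0,0.0005],"turn": [0,0,0]},
    {"travel": [0,0,0.001],"turn": [0,0,0]},
    {"travel": [0,0,0.0013],"turn": [0,0,0]},
    {"travel": [0,0,0.0013],"turn": [0,0,0]},
  ],
)

```text
time: 18.1
position: [0.5735, -0.4182, 0.0336]
tool_rot: [0.235, 3.132, 0.001]
ft_force: [-4.6, 4.1, 3.3]
grip_width: 0.411
grip_force: 60.0
```

Emit:
step_arm(
  commands=[
    {"travel": [0,0,0],"turn": [0,0,0]},
    {"travel": [0,0,0],"turn": [0,0,0]},
    {"travel": [0,0,0],"turn": [0,0,0]},
    {"travel": [0,0,0],"turn": [0,0,0]},
    {"travel": [0,0,0],"turn": [0,0,0]},
  ],
  gripper=0.75,
)

```text
time: 18.6
position: [0.5737, -0.4183, 0.0325]
tool_rot: [0.235, 3.132, -0.0]
ft_force: [0.2, 0.5, -0.0]
grip_width: 0.724
grip_force: 0.0
```

Emit:
step_arm(
  commands=[
    {"travel": [0,0,0],"turn": [0,0,0]},
    {"travel": [0,0,-0.02],"turn": [0,0,0]},
    {"travel": [0,0,-0.06],"turn": [0,0,0]},
    {"travel": [0.02,0,-0.09],"turn": [0,0,0]},
    {"travel": [0.07,0,-0.1],"turn": [0,0,0]},
  ],
)

```text
time: 19.1
position: [0.51, -0.4086, 0.1359]
tool_rot: [0.227, 3.126, -0.007]
ft_force: [-0.2, -0.7, 0.7]
grip_width: 0.75
grip_force: 0.0
```

```bash
sed -i 's/6\.png/7.png/g;s/q6/q7/' q.py; python3 q.py
```

```text
[ 0.51   -0.4086  0.1359] [-0.2 -0.7  0.7]
scene brass (array([258.6, 171.1]), [251, 167, 17, 8, 37]) [ 0.6781 -0.4884  0.08  ]
scene brass (array([352.5, 209.4]), [343, 197, 20, 24, 392]) [ 0.4699 -0.5395  0.08  ]
scene red (array([281.8, 235.1]), [273, 231, 19, 9, 96]) [ 0.4752 -0.3827  0.099 ]
top brass (array([247.5, 136.3]), [243, 134, 10, 5, 26]) [ 0.7256 -0.373   0.08  ]
top brass (array([311.4, 145.2]), [307, 143, 10, 5, 27]) [ 0.7042 -0.513   0.08  ]
top brass (array([276.7, 167.4]), [267, 158, 19, 16, 102]) [ 0.6552 -0.4366  0.08  ]
top brass (array([351.8, 228.2]), [342, 219, 21, 19, 303]) [ 0.5213 -0.5956  0.08  ]
top yellow (array([275.3, 155.2]), [270, 150, 12, 11, 94]) [ 0.6774 -0.434   0.099 ]
exp cap top [ 0.61483907 -0.42388056  0.088     ] [array([251. , 193.3]), array([270.9, 185. ])]
[226 156]
[245 148]
```

Emit:
step_arm(
  commands=[
    {"travel": [0,0,0],"turn": [0,0,0]},
    {"travel": [0,0,0],"turn": [0,0,0]},
    {"travel": [0,0,0],"turn": [0,0,0]},
    {"travel": [0,0,0],"turn": [0,0,0]},
    {"travel": [0,0,0],"turn": [0,0,0]},
  ],
  gripper=0,
  force=20,
)

```text
time: 19.7
position: [0.5057, -0.4077, 0.1317]
tool_rot: [-0.234, -3.132, 0.0]
ft_force: [0.6, 0.3, -0.7]
grip_width: 0.382
grip_force: 0.0
```

Emit:
step_arm(
  commands=[
    {"travel": [0,0,0],"turn": [0,0,0]},
    {"travel": [0,0,0],"turn": [0,0,0]},
    {"travel": [0,0,0],"turn": [0,0,0]},
    {"travel": [0,0,0],"turn": [0,0,0]},
    {"travel": [0,0,0],"turn": [0,0,0]},
  ],
)

```text
time: 20.2
position: [0.5052, -0.4078, 0.1322]
tool_rot: [0.235, 3.133, 0.0]
ft_force: [0.1, -0.0, -0.5]
grip_width: 0.016
grip_force: 0.0
```

```bash
python3 p.py .5025 -.4075 .095 171.4; python3 - <<'E'
from h import *
S=cam('scene');T=cam('top');print(proj(S,(.5037,-.4077,.0738)),proj(S,(.5037,-.4077,.07)),proj(T,(.6785,-.4341,.056)))
a=cv2.resize(cv2.imread('pics/scene7.png')[140:270,200:330],(600,600),interpolation=cv2.INTER_CUBIC)
cv2.imwrite('pics/v8.png',a)
E
```

```text
at [ 0.5052 -0.4078  0.1322] ang 171.41 travel mm [ 2.7 -0.1 37.2] turn [0.01 0.01 0.01] F [ 0.1 -0.  -0.5] g 0.01608672454277702 0.0 t 20.2
[282.63283121 232.45922057] [282.63366807 234.21233368] [275.66750151 159.66204457]
```

View pics/v8.png

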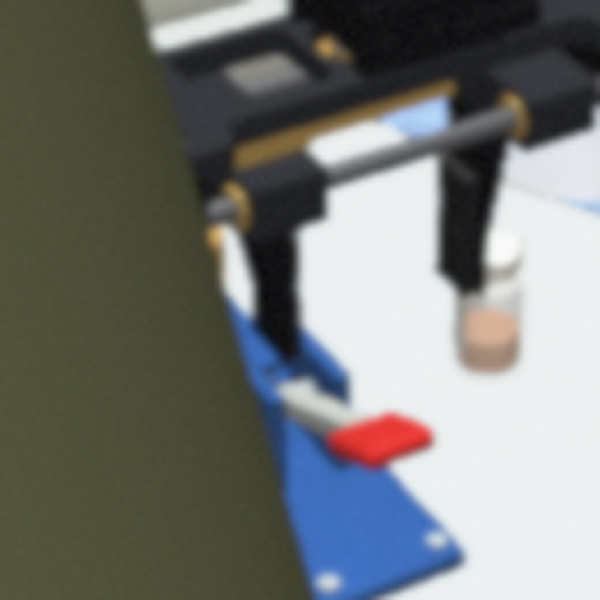

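The picture shows the jack flat and the handle up, with the red top at (282.8,234.7) in the full image, as predicted. Now the stroke.

Emit:
step_arm(
  commands=[
    {"travel": [0.0013,0,0.01],"turn": [0,0,0]},
    {"travel": [0.0027,0,0.02],"turn": [0,0,0]},
    {"travel": [0.0027,0,0.03],"turn": [0,0,0]},
    {"travel": [0.0027,0,0.034],"turn": [0,0,0]},
    {"travel": [0.0027,0,0.034],"turn": [0,0,0]},
  ],
)

```text
time: 20.7
position: [0.502, -0.4069, 0.0968]
tool_rot: [-0.235, -3.131, -0.002]
ft_force: [-0.4, -0.3, 0.9]
grip_width: 0.007
grip_force: 0.0
```

Emit:
step_arm(
  commands=[
    {"travel": [0,0,0.005],"turn": [0,0,0]},
    {"travel": [0,0,0.01],"turn": [0,0,0]},
    {"travel": [0,0,0.015],"turn": [0,0,0]},
    {"travel": [0,0,0.02],"turn": [0,0,0]},
    {"travel": [0,0,0.025],"turn": [0,0,0]},
  ],
)

```text
time: 21.2
position: [0.5016, -0.4078, 0.0736]
tool_rot: [-0.236, -3.131, -0.0]
ft_force: [-5.6, 1.3, 11.5]
grip_width: 0.007
grip_force: 4.7
```

Emit:
step_arm(
  commands=[
    {"travel": [0,0,0.004],"turn": [0,0,0]},
    {"travel": [0,0,0.008],"turn": [0,0,0]},
    {"travel": [0,0,0.011],"turn": [0,0,0]},
    {"travel": [0,0,0.013],"turn": [0,0,0]},
    {"travel": [0,0,0.014],"turn": [0,0,0]},
  ],
)

```text
time: 21.7
position: [0.4998, -0.4076, 0.0593]
tool_rot: [-0.237, -3.128, -0.002]
ft_force: [-7.1, 3.1, 10.3]
grip_width: 0.003
grip_force: 5.0
```

Emit:
step_arm(
  commands=[
    {"travel": [0,0,0.001],"turn": [0,0,0]},
    {"travel": [0,0,0.002],"turn": [0,0,0]},
    {"travel": [0,0,0.003],"turn": [0,0,0]},
    {"travel": [0,0,0.003],"turn": [0,0,0]},
  ],
)

```text
time: 22.1
position: [0.4995, -0.4076, 0.0572]
tool_rot: [-0.237, -3.128, -0.003]
ft_force: [-8.2, 4.5, 14.8]
grip_width: -0.002
grip_force: 7.3
```

Emit:
step_arm(
  commands=[
    {"travel": [0.001,0,0.0005],"turn": [0,0,0]},
    {"travel": [0.002,0,0.001],"turn": [0,0,0]},
    {"travel": [0.002,0,0.0015],"turn": [0,0,0]},
    {"travel": [0.002,0,0.0015],"turn": [0,0,0]},
  ],
)

```text
time: 22.5
position: [0.4995, -0.4076, 0.057]
tool_rot: [-0.237, -3.132, -0.002]
ft_force: [-7.6, 4.2, 18.6]
grip_width: 0.005
grip_force: 9.1
```

```bash
cat > s.py <<'E'
from h import *
from b import blobs
st=ctrl.get_state();print(st['position'].round(4),st['ft_force'].round(1),st['time'])
u={}
for n in ('scene','top'):
    c=cam(n);im=ctrl.get_image(n)[:,:,::-1].copy();cv2.imwrite(f'pics/{n}9.png',im)
    for nm,lo,hi in (('brass',(8,130,80),(22,255,255)),('yellow',(23,130,130),(33,255,255)),('red',(0,190,120),(6,255,255))):
        for b in blobs(im,lo,hi,15): print(n,nm,b)
    print([proj(c,X).round(1) for X in ((.6778,-.434,.099),(.6778,-.434,.113))])
E
python3 s.py
```

```text
[ 0.4995 -0.4076  0.057 ] [-7.6  4.2 18.6] 22.5
scene brass (array([237.7, 184.3]), [227, 174, 20, 23, 337])
scene brass (array([255.2, 176.9]), [251, 175, 10, 5, 27])
scene brass (array([352.2, 209.4]), [340, 197, 23, 24, 401])
scene brass (array([258.9, 200.3]), [252, 198, 14, 5, 35])
scene brass (array([282.4, 211.3]), [273, 207, 22, 9, 42])
scene yellow (array([234.1, 164.9]), [229, 163, 12, 5, 48])
scene red (array([283.9, 252.8]), [275, 247, 19, 12, 109])
[array([235.6, 172.2]), array([235.2, 165.9])]
top brass (array([247.8, 136. ]), [243, 133, 10, 6, 30])
top brass (array([311.4, 144.7]), [307, 141, 11, 7, 34])
top brass (array([277. , 164.9]), [267, 155, 19, 16, 97])
top brass (array([351.8, 228.1]), [342, 219, 20, 19, 303])
top yellow (array([275.5, 152.7]), [270, 147, 12, 12, 103])
[array([275.3, 155. ]), array([275.2, 153.3])]
```

Emit:
step_arm(
  commands=[
    {"travel": [0,0,0.0003],"turn": [0,0,0]},
    {"travel": [0,0,0.0003],"turn": [0,0,0]},
    {"travel": [0,0,0.0003],"turn": [0,0,0]},
    {"travel": [0,0,0.0003],"turn": [0,0,0]},
    {"travel": [0,0,0.0003],"turn": [0,0,0]},
  ],
)

```text
time: 23.1
position: [0.4995, -0.4076, 0.0569]
tool_rot: [-0.237, -3.132, -0.002]
ft_force: [-7.5, 4.3, 19.5]
grip_width: 0.004
grip_force: 9.7
```

```bash
python3 -c "
from bench import ctrl
s=ctrl.get_state();print(s['position'],s['ft_force'],s['time']);print(ctrl.close_job())"
```

```text
[ 0.49946803 -0.40762391  0.05691081] [-7.50751951  4.33521303 19.4929688 ] 23.1
the job is handed in; nothing more can be done
None
```

I handed the job in at 23.1 s: the riser cap is on the saddle, the jack is flat under the lug, and the handle is held fully down with about 19 N, raising the pad by about 15 mm by the camera; no judging result came back.

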